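# Index the covered sample carousel three clicks and load the red-capped tube

### The arm

A 7-joint arm with a two-finger parallel gripper is mounted at the origin on a cart in front of the work surface, level with it; the furniture and walls round the work are solid. World frame = base frame: x ahead of the robot, y to its left, z up, the work surface at z = 0. Lengths are in m, angles in degrees, forces in N, time in s.
With the tool pointing down it reaches from about 0.35 to 0.775 m from the base axis. Payload 3.1 kg.
Tool frame: the origin (TCP) lies on the centre line of the jaws, within the pads' length; the fingertips stand 17 mm ahead of it and the grasp point (between the pads) lies 2 mm behind it (robot.tip_reach is the distance from the TCP to the fingertips, in m); z points along the fingers, y is the direction in which the jaws open and shut (so a half turn about z gives the same grasp; the last joint's range is limited). The gripper opens to 85 mm and grips with 20 to 120 N. Pads are 22 mm wide; open, the fingers measure 114 mm over their backs; the gripper's body (76 mm by 85 mm) begins 54 mm behind the grasp point. The pads swing forward as they close: fully open they stand 13 mm farther back than shut.
Start: joints at [66.881, 17.813, 0.802, 86.603, -0.252, 75.585, -1.558], TCP at [0.195, -0.514, 0.248] pointing down, gripper open.
Joint ranges: [-154.91, 154.91], [-16.99, 109.72], [-72.82, 74.43], [7.12, 147.25], [-82.49, 262.49], [11.32, 116.49], [-174.64, 174.64]. Speed limits (degrees/s): [159.86, 159.86, 180, 180, 180, 180, 180].

### API

Orientations are given as [roll, pitch, yaw] about the fixed x, y, z axes, in that order (R = Rz(yaw) Ry(pitch) Rx(roll)).
In Python, from station import robot, fingers, vision, workorder, recognise gives the robot as it stands. Calls block until the motion is done:
- robot.move_to(position, orientation): joint-space move of the TCP to a pose.
- robot.line_to(position, orientation=None, velocity=0.15, f_stop=None): straight line of the TCP; orientation=None keeps the orientation; velocity is the mean speed in m/s. With f_stop (N) it stops when the force on the tool has changed by that much, and returns True; else False.
- robot.move_j(angles): joint-space move.
- fingers.gripper_to(opening, force=None): opening from 0.0 (shut) to 1.0 (fully open); force is the grip in N (None keeps the last); returns when the fingers have stopped.
- robot.pause(seconds).
- robot.inverse_kinematics(position, orientation): joint angles nearest the present ones, or None.
- vision.grab_frame(name): name is "side" or "top"; returns the picture (384x512x3 uint8, red, green, blue); there is no depth.
- vision.calibration(name): a dict with "mtx" (3x3 intrinsics, pixels), "extrinsics" (4x4, takes a point from world to camera coordinates). Camera axes: x right, y up, looking along -z (the intrinsics and any distortion apply to the point x, -y, -z); pixel columns grow to the right and rows downward; lengths in m; the calibration is good to about 2 mm. A picture is of the moment at which its call begins. calibration takes no time and is no camera call.
A pose or a line that the arm cannot do raises robot.PlanningError and nothing moves.
- workorder.close_job(): hands the job in, once; it reports no verdict.
Trained networks look in the newest picture that a camera, given by its name, has taken for a name from the list of things; names that differ only in an ending like _2 or _b are one class to them, and where a whole thing is asked for, a point or a joint stands for the part that bears it (a point fixed in the world has none). Each returns a list of dicts, best first, with "p" (0 to 1); they miss things now and then, are a little off and sometimes report something else, mostly with a low value. They report only what shows in the picture. A call takes as long as a camera call.
- recognise(label, camera): "rect" ([centre column, centre row, width, height] in pixels, round what is visible of it).
Readings, each from a call of its own:
- robot.current_time_s(): time.
- robot.current_joint_positions(): joint angles.
- robot.current_dq(): joint speeds.
- robot.current_joint_torque(): joint torques, N m.
- robot.current_tool_pos(): TCP position.
- robot.current_eef_rot(): TCP orientation.
- robot.current_contact_force(): force on the tool from outside, world axes, zero at the start.
- robot.current_torque(): the same for the moment, N m.
- robot.current_finger_gap(): opening from 0.0 (shut) to 1.0 (fully open).
Only numpy, scipy, OpenCV 4.12 (cv2) and the standard library are available. Lean on these libraries where they do the work, as an engineer would, in place of code of your own. Each camera call takes 0.05 s, during which the arm holds its last target.

### The job

The next free seat of the covered sample carousel is three clicks away: turn its knob clockwise until you have felt exactly three clicks, then take the red-capped tube from the rack in front and lower it through the loading port until it stands fully down in the free seat, and let go. All other seats hold glass that cannot be seen under the cover, so do not push the tube down on a wrong seat, lower it gently, and leave the other two tubes standing in the rack.

Things in the scene. Friction and masses are not known exactly. Their poses are not given: they have to be found in the camera images.
- carousel: fixed covered sample carousel: square case 150 x 150 mm, grey cover with its top 62 mm above the worktop, white sides, blue strip on the front. Origin: centre of the underside, on the knob's axis; z up; the loading port lies 52 mm from the axis along its -x
- knob_grip (a point): the carousel's knob, on its vertical axis, 20 mm above the cover (82 mm above the worktop): black bar 44 mm long (its own x), 12 mm thick (its own y), from 68 to 94 mm above the worktop, on a disc of 46 mm diameter. Clamped to its shaft at any angle, so its direction tells nothing of the seats. It stays where it is left, so it can be turned in several strokes with a new grip
- axis (a point): point on the knob's axis at the cover's top. Clockwise from above the knob first runs free (unknown play, 0 to 60 deg), then pushes a hidden wheel of seats: within 5 deg the moment rises to 0.45 N m, is back to nothing 10 deg on, and the wheel jumps 10 deg ahead by itself: one click. The knob runs free these 10 deg, then the next rise. Let go before the jump, it springs back. Counter-clockwise only the play runs back
- port (a point): centre of the round loading port's mouth, level with the top face of the cover: vertical hole of 19 mm diameter through the 8 mm thick cover, 52 mm from the knob axis. Below the port, the floor of a free seat lies 30 mm under the cover's top; on any other seat, or between seats, a tube's foot is stopped 14 mm under the cover's top
- rack: fixed off-white tube rack at the front (another stands at the back wall), 60 x 156 x 60 mm, origin: centre of its underside, long side along its y, z up. The tubes stand in its row at x = -13 mm of its frame, 47 mm apart, in places that change; feet 6 mm above the worktop, caps above the rack
- red_tube_mid (a point): red-capped tube, 104 mm tall, glass 15 mm diameter with round foot, cap 18 mm diameter and 17 mm tall at the top; this point is on its axis half-way up, 52 mm above its foot; z up along the tube. It stands loosely in the rack and may lean by up to 4 degrees. About 30 g
- green_tube_mid (a point): green-capped tube of the same size, stays in the rack; point on its axis half-way up
- blue_tube_mid (a point): blue-capped tube of the same size, stays in the rack; point on its axis half-way up

How it is judged:
By the outcome, as a careful person would: the job done as asked, in the order asked, and still so for the second after the job is handed in, with the robot touching nothing.
It also fails if it takes over 72 s, if anything falls off the work surface, if the arm or the gripper's body presses on something with over 40 N, if the wrist force passes 120 N, or if a joint passes its speed limit or range.

## Working session

There is one attempt and no reset: what is moved stays moved. The work goes in short steps, each a Python script; the robot and the scene stay as the last script left them, time stands still between calls to the robot, and variables do not carry over. Pictures are saved under pics/ and viewed, and the job is handed in when it is done.

```bash
ls; mkdir -p pics
cat > h.py <<'E'
import numpy as np, cv2
from station import robot, fingers, vision, workorder, recognise
def cal(n):
    c=vision.calibration(n); return np.array(c["mtx"]),np.array(c["extrinsics"]),c
def proj(n,P):
    K,E,_=cal(n); p=E@np.append(P,1); q=np.array([p[0],-p[1],-p[2]]); u=K@q; return u[:2]/u[2]
def ray(n,px):
    K,E,_=cal(n); q=np.linalg.inv(K)@np.array([px[0],px[1],1]); d=np.array([q[0],-q[1],-q[2]])
    R=E[:3,:3]; return -R.T@E[:3,3], R.T@d
def atz(n,px,z):
    o,d=ray(n,px); return o+d*(z-o[2])/d[2]
E
python3 - <<'E'
from h import *
for n in("side","top"):
    im=vision.grab_frame(n); cv2.imwrite(f"pics/{n}0.png",cv2.resize(im[:,:,::-1],(800,600),interpolation=cv2.INTER_CUBIC))
    c=cal(n);print(c[2]); print(ray(n,[256,192]))
    for l in["carousel","knob_grip","port","rack","red_tube_mid","green_tube_mid","blue_tube_mid"]:
        try: print(n,l,[(np.round(d["rect"],1).tolist(),round(d["p"],2)) for d in recognise(l,n)][:3])
        except Exception as e: print(l,e)
print(robot.current_time_s())
E
```

```text
pics
{'mtx': array([[445.26015231,   0.        , 251.13694019],
       [  0.        , 445.26015231, 185.68261399],
       [  0.        ,   0.        ,   1.        ]]), 'extrinsics': array([[-0.86407262, -0.50327747,  0.00950228,  0.40485459],
       [ 0.22004797, -0.36068564,  0.90635796, -0.22031913],
       [-0.45272221,  0.78525006,  0.42240378, -0.66716647],
       [ 0.        ,  0.        ,  0.        ,  1.        ]])}
(array([0.09626346, 0.64818076, 0.47765459]), array([ 0.44016289, -0.78562934, -0.43515947]))
side carousel [([208.6, 254.9, 113.4, 91.9], 0.66)]
side knob_grip [([213.4, 232.1, 24.9, 23.9], 0.78)]
side port [([207.6, 255.7, 110.9, 87.2], 0.65)]
side rack [([283.2, 185.7, 50.1, 48.0], 0.57)]
side red_tube_mid [([301.6, 163.6, 7.4, 39.7], 0.67)]
side green_tube_mid [([282.1, 177.2, 2.4, 37.4], 0.58)]
side blue_tube_mid [([281.0, 183.6, 52.8, 48.5], 0.63), ([292.4, 169.5, 7.2, 38.8], 0.54)]
{'mtx': array([[371.48706686,   0.        , 254.48547737],
       [  0.        , 371.48706686, 189.59232183],
       [  0.        ,   0.        ,   1.        ]]), 'extrinsics': array([[-0.00944673, -0.99931939, -0.03565828, -0.05844425],
       [ 0.99825444, -0.01150371,  0.0579288 , -0.5069328 ],
       [-0.05829958, -0.0350488 ,  0.99768369, -0.89745521],
       [ 0.        ,  0.        ,  0.        ,  1.        ]])}
(array([ 0.45317455, -0.0956908 ,  0.92265841]), array([ 0.05179119,  0.03104921, -0.99820451]))
top carousel [([186.8, 197.9, 72.1, 66.4], 0.91)]
top knob_grip []
top port [([185.8, 196.1, 72.3, 69.2], 0.91)]
top rack []
top red_tube_mid [([361.1, 190.0, 15.6, 9.8], 0.67)]
top green_tube_mid []
top blue_tube_mid []
0.8
```

View pics/side0.png

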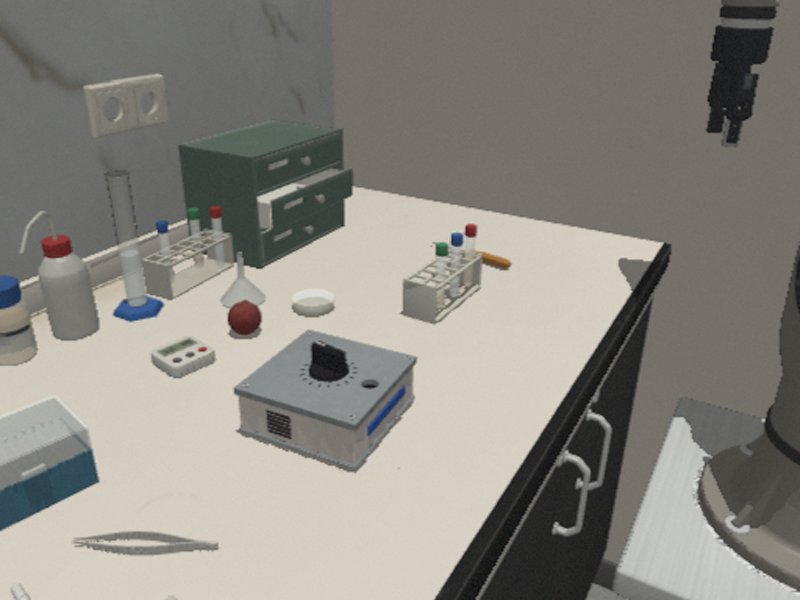

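View pics/top0.png

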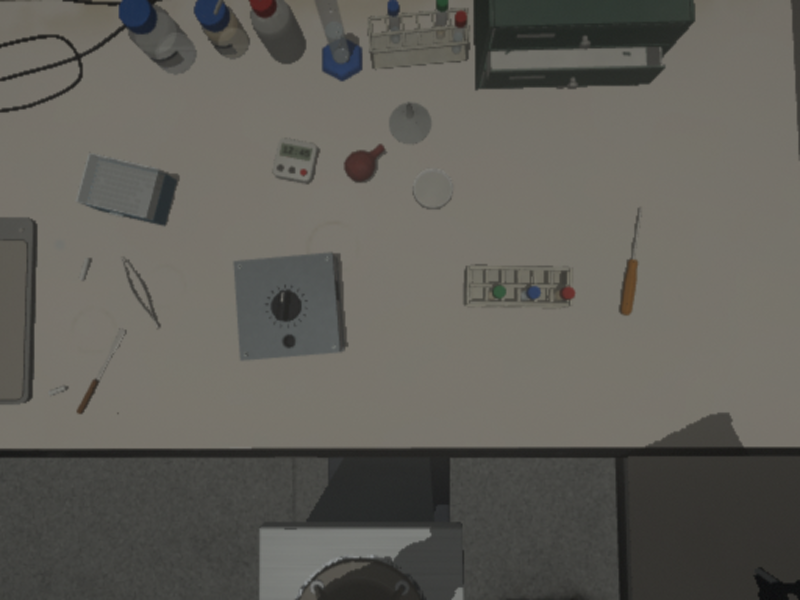

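The side picture shows the carousel at about (327,398), with its knob at (328,360) and port at (370,383). The front rack is at (443,285), with its red cap at (471,230), blue at (457,240) and green at (442,249). The top picture shows the knob at (287,305), the port at (289,341) and the caps at green (499,292), blue (533,293) and red (568,293). Next I'll enlarge these areas.

Run:
```python
from h import *
im=vision.grab_frame("top")
def crop(im,x0,y0,w,h,s,f):
    c=cv2.resize(im[y0:y0+h,x0:x0+w,::-1],None,fx=s,fy=s,interpolation=cv2.INTER_CUBIC); cv2.imwrite(f,cv2.convertScaleAbs(c,alpha=1.6))
crop(im,145,155,80,80,7,"pics/t_car.png")
crop(im,290,160,80,45,9,"pics/t_rack.png")
s=vision.grab_frame("side")
crop(s,150,205,120,95,6,"pics/s_car.png"); crop(s,250,135,70,75,8,"pics/s_rack.png")
```

```text
(no output)
```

View pics/t_car.png

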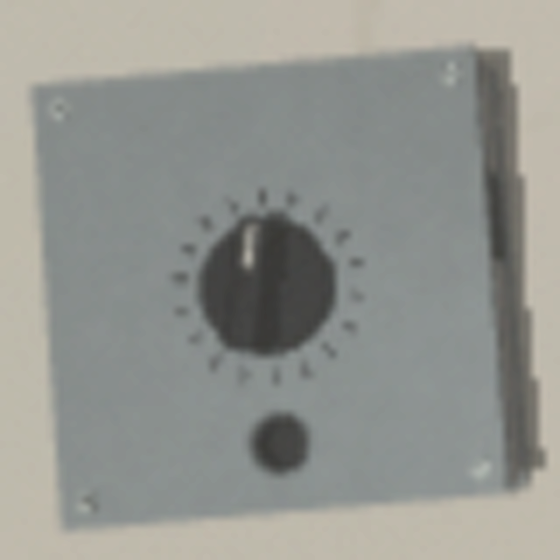

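View pics/t_rack.png

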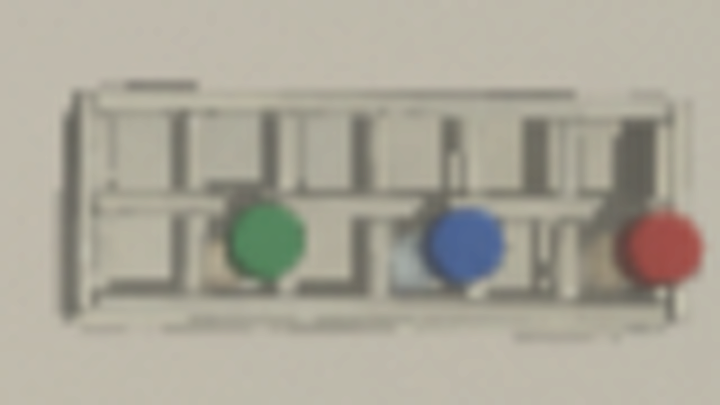

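View pics/s_car.png

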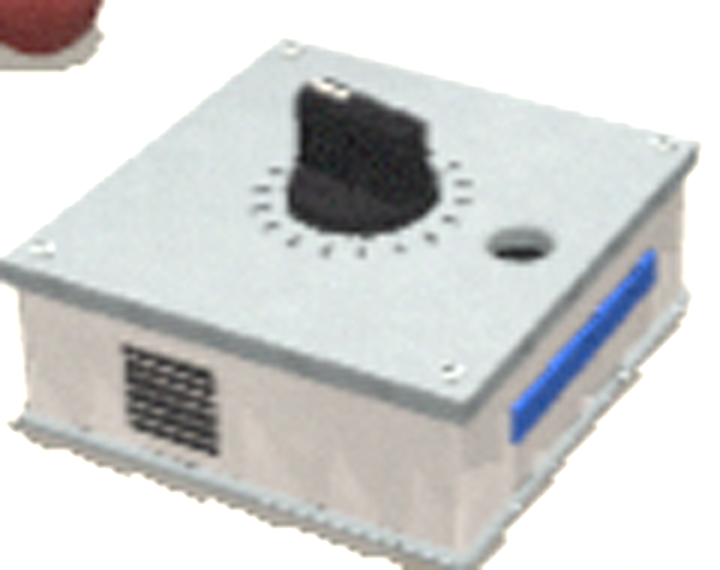

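View pics/s_rack.png

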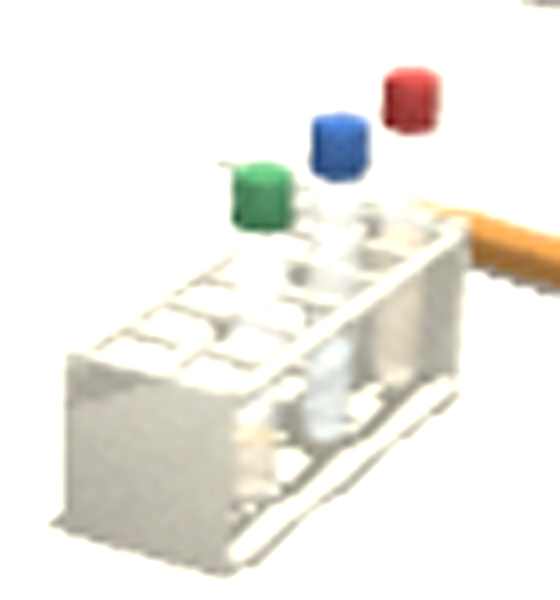

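Run:
```python
from h import *
f=lambda p,x0,y0,s:((p[0]+.5)/s-.5+x0,(p[1]+.5)/s-.5+y0)
C=[atz("top",f(p,145,155,7),.062)[:2] for p in[(33,88),(475,45),(510,490),(65,530)]]
C=np.array(C);print(C.round(4).tolist(),"ctr",C.mean(0).round(4), [round(np.linalg.norm(C[i]-C[i-1]),4) for i in range(4)])
P=atz("top",f((280,442),145,155,7),.062);print("port",P)
print("port side",atz("side",f((522,245),150,205,6),.062))
print("disc",atz("top",f((267,284),145,155,7),.067))
S=[atz("side",f(p,150,205,6),.062)[:2] for p in[(288,40),(698,150),(462,408),(0,262)]];S=np.array(S);print("side",S.round(4).tolist(),S.mean(0))
for n,p,q in(("red",(659,248),(411,101)),("blue",(464,245),(340,147)),("green",(266,241),(263,197))):
    a=f(p,290,160,9);b=f(q,250,135,8)
    # cap: top cam sees cap top centre z~.110 ; side sees cap centre z~.1015
    print(n,atz("top",a,.110).round(4),atz("side",b,.1015).round(4))
R=[atz("top",f(p,290,160,9),.060)[:2] for p in[(80,95),(672,100),(672,320),(75,318)]];print(np.round(R,4).tolist(),np.mean(R,0))
# knob overlay
im=vision.grab_frame("top");s=vision.grab_frame("side")
ctr=C.mean(0)
for nm,I,x0,y0,w,h,k in(("top",im,160,170,45,45,13),("side",s,185,210,60,45,12)):
  tiles=[]
  for yaw in(-10,0,10):
    c=cv2.convertScaleAbs(cv2.resize(I[y0:y0+h,x0:x0+w,::-1],None,fx=k,fy=k,interpolation=cv2.INTER_CUBIC),alpha=1.8 if nm=="top" else 1.3,beta=25)
    if yaw!=-10: pass
    t=np.radians(yaw);ax=np.array([np.cos(t),np.sin(t)]);ay=np.array([-ax[1],ax[0]])
    for z,col in((.094,(0,255,255)),(.068,(0,255,0))):
      pts=[proj(nm,np.append(ctr+sx*.022*ax+sy*.006*ay,z)) for sx,sy in((1,1),(1,-1),(-1,-1),(-1,1))]
      pts=np.array([((u-x0+.5)*k-.5,(v-y0+.5)*k-.5) for u,v in pts]).round().astype(int)
      cv2.polylines(c,[pts],True,col,1)
    tiles.append(c)
  o=np.hstack(tiles);o=cv2.resize(o,(800,int(o.shape[0]*800/o.shape[1])));cv2.imwrite(f"pics/k_{nm}.png",o)
```

```text
[[0.5593, 0.1819], [0.5717, 0.0325], [0.4233, 0.0213], [0.4112, 0.17]] ctr [0.4913 0.1014] [np.float64(0.1485), np.float64(0.1499), np.float64(0.1489), np.float64(0.1493)]
port [0.43977952 0.09798888 0.062     ]
port side [0.4410043  0.09804538 0.062     ]
disc [0.49218366 0.10128931 0.067     ]
side [[0.5717, 0.0329], [0.4232, 0.0253], [0.4132, 0.172], [0.5623, 0.1814]] [0.49263541 0.10292575]
red [ 0.5033 -0.3024  0.11  ] [ 0.5076 -0.309   0.1015]
blue [ 0.5046 -0.2558  0.11  ] [ 0.5091 -0.2613  0.1015]
green [ 0.5062 -0.2082  0.11  ] [ 0.5105 -0.213   0.1015]
[[0.5478, -0.1681], [0.5445, -0.3194], [0.488, -0.3179], [0.4901, -0.1658]] [ 0.51757756 -0.24282508]
```

```bash
python3 -c "
import cv2,numpy as np
a=cv2.imread('pics/k_top.png');b=cv2.imread('pics/k_side.png');cv2.imwrite('pics/k.png',np.vstack([a,b]));print(a.shape,b.shape)"
```

```text
(266, 800, 3) (200, 800, 3)
```

View pics/k.png

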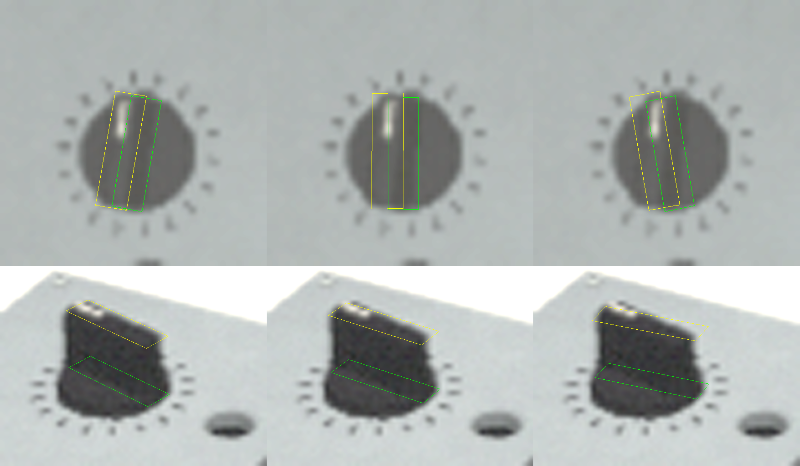

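Run:
```python
from h import *
print(robot.current_time_s(),robot.current_eef_rot(),robot.tip_reach)
for z in(.15,.089):
  for yaw in(-180,-135,-90,-45,-1,45,90,135,179):
    q=robot.inverse_kinematics([.4918,.1016,z],[180,0,yaw]);print(z,yaw,None if q is None else np.round(q,1))
for nm,lo in(("top",None),("side",None)):
    im=vision.grab_frame(nm).astype(int);r,g,b=im[...,0],im[...,1],im[...,2]
    x0,y0,x1,y1=(290,160,370,205) if nm=="top" else (250,135,320,210)
    for c,m in(("red",(r>1.7*g)&(r>1.6*b)),("green",(g>1.4*r)&(g>1.15*b)),("blue",(b>1.5*r)&(b>1.25*g))):
        m=m.copy();k=np.zeros_like(m);k[y0:y1,x0:x1]=1;ys,xs=np.nonzero(m&k)
        p=((xs.min()+xs.max())/2,(ys.min()+ys.max())/2);mm=(xs.mean(),ys.mean())
        print(nm,c,len(xs),np.round(mm,2),p,atz(nm,mm,.110 if nm=="top" else .1015).round(4))
```

```text
1.0 [1.79997228e+02 4.96253094e-04 2.07355165e+01] 0.017
0.15 -180 [ 28.1  26.4 -55.4 101.   23.8  65.3  55.3]
0.15 -135 [ 31.7  29.2 -61.6 100.9  27.8  66.9  96.8]
0.15 -90 [ 31.7  29.2 -61.6 100.9  27.8  66.9 141.8]
0.15 -45 [  16.5   21.2  -38.3  101.3   14.6   62.5 -161.7]
0.15 -1 [  22.9   23.6  -47.3  101.1   19.1   63.7 -121.6]
0.15 45 [ 25.5  24.9 -51.3 101.   21.3  64.4 -77.6]
0.15 90 [ 24.8  24.5 -50.2 101.1  20.7  64.2 -32. ]
0.15 135 [ 25.7  25.  -51.5 101.   21.5  64.5  12.3]
0.15 179 [ 28.   26.3 -55.2 101.   23.7  65.2  54.4]
0.089 -180 [ 27.7  32.3 -55.9 104.9  30.9  59.5  49.4]
0.089 -135 [ 30.9  35.3 -61.7 104.8  35.3  61.7  90.8]
0.089 -90 [ 30.9  35.3 -61.7 104.8  35.3  61.7 135.8]
0.089 -45 [  12.9   24.9  -34.   105.4   16.8   54.7 -163.5]
0.089 -1 [  20.7   28.   -45.   105.1   23.4   56.6 -125.2]
0.089 45 [ 24.   29.8 -50.  105.   26.7  57.8 -82. ]
0.089 90 [ 23.7  29.6 -49.5 105.   26.4  57.6 -36.7]
0.089 135 [ 25.   30.4 -51.5 105.   27.8  58.2   7.1]
0.089 179 [ 27.4  32.1 -55.5 104.9  30.6  59.4  48.7]
top red 41 [363.29 187.07] (np.float64(363.5), np.float64(187.0)) [ 0.5034 -0.3035  0.11  ]
top green 43 [319.02 186.42] (np.float64(319.0), np.float64(186.5)) [ 0.506 -0.208  0.11 ]
top blue 44 [341.23 186.75] (np.float64(341.5), np.float64(187.0)) [ 0.5047 -0.256   0.11  ]
side red 41 [300.56 147.07] (np.float64(300.5), np.float64(147.0)) [ 0.5088 -0.3092  0.1015]
side green 51 [282.18 159.43] (np.float64(282.0), np.float64(159.5)) [ 0.5104 -0.2114  0.1015]
side blue 49 [291.94 152.86] (np.float64(292.0), np.float64(152.5)) [ 0.5096 -0.2616  0.1015]
```

Run:
```python
from h import *
t=robot.current_time_s
robot.move_to([.4920,.1016,.16],[180,0,179]);print(t())
fingers.gripper_to(.45,110);print(t())
print(robot.line_to([.4920,.1016,.089],velocity=.12,f_stop=8),t())
print(robot.current_contact_force(),robot.current_torque())
fingers.gripper_to(0,110);print(t(),robot.current_finger_gap(),robot.current_contact_force(),robot.current_torque(),robot.current_joint_positions(),robot.current_tool_pos())
```

```text
3.55
4.075
False 4.8167
[0.23595308 0.71194256 1.41718223] [0.03361535 0.03903931 0.03656051]
5.1833 0.10935458858612436 [-1.71021393  0.02818125  6.47760726] [0.04752379 0.29106984 0.03567663] [ 24.89839349  30.2772798  -51.47457093 104.89864606  27.66707993
  58.19032683  51.17976082] [0.49264501 0.10226424 0.09015062]
```

Run:
```python
from h import *
t=robot.current_time_s
q=np.array(robot.current_joint_positions());q0=q[6]
L=[]
for i in range(8):
    q[6]-=3;robot.move_j(q)
    print(round(t(),2),round(q[6]-q0,1),round(robot.current_joint_positions()[6]-q0,2),np.round(robot.current_torque(),3),round(robot.current_joint_torque()[6],3),np.round(robot.current_contact_force(),1))
```

```text
5.43 -3.0 -2.93 [ 0.042  0.118 -0.027] -0.03 [-0.7 -0.2  1.4]
5.68 -6.0 -5.89 [ 0.037  0.19  -0.052] -0.025 [-0.1 -0.1  1.9]
5.93 -9.0 -8.88 [ 0.05   0.156 -0.009] -0.023 [-0.4  0.5  2.3]
6.18 -12.0 -11.86 [0.114 0.151 0.126] -0.19 [-0.5  0.4  1.5]
6.43 -15.0 -14.84 [0.11  0.165 0.417] -0.437 [-1.6  1.1  3. ]
6.68 -18.0 -17.87 [0.108 0.216 0.292] -0.372 [-1.9  1.5  2.2]
6.93 -21.0 -20.9 [0.291 0.192 0.002] -0.06 [-1.9  1.5  3.4]
7.18 -24.0 -23.88 [0.277 0.177 0.01 ] -0.024 [-0.4  1.5  3.2]
```

Run:
```python
from h import *
t=robot.current_time_s
q=np.array(robot.current_joint_positions());q0=51.18
q[6]=q0-24
n=1;hi=False
for i in range(22):
    q[6]-=2.5;robot.move_j(q)
    m=robot.current_torque()[2]
    print(round(t(),2),round(q[6]-q0,1),round(m,3),round(robot.current_joint_torque()[6],3),np.round(robot.current_contact_force(),1))
    if m>.25:hi=True
    if hi and m<.06:
        hi=False;n+=1;print("click",n)
        if n==3:break
print(robot.current_joint_positions()[6]-q0,robot.current_finger_gap())
```

```text
7.43 -26.5 -0.041 -0.014 [-1.   1.7  2.3]
7.68 -29.0 0.018 -0.014 [-0.4  0.8  2.5]
7.93 -31.5 0.123 -0.131 [-0.8  1.1  2.1]
8.18 -34.0 0.354 -0.369 [0.1 1.5 3.2]
8.43 -36.5 0.414 -0.45 [-0.3  0.5  2.7]
8.68 -39.0 0.174 -0.237 [-1.1  2.3  1.5]
8.93 -41.5 0.001 -0.07 [0.1 1.9 2.2]
click 2
9.18 -44.0 -0.049 -0.016 [0.7 2.7 1. ]
9.43 -46.5 0.046 -0.016 [0.1 2.5 0.9]
9.68 -49.0 -0.027 -0.016 [0.9 2.5 1. ]
9.93 -51.5 0.13 -0.132 [0.  2.1 0.6]
10.18 -54.0 0.337 -0.37 [0.9 2.8 0.1]
10.43 -56.5 0.409 -0.452 [ 2.4  4.1 -0.5]
10.68 -59.0 0.181 -0.239 [ 1.   3.9 -0.2]
10.93 -61.5 0.066 -0.072 [ 2.   3.3 -0. ]
11.18 -64.0 -0.013 -0.018 [ 2.4  4.7 -0.5]
click 3
-63.90361329608716 0.11462999644964544
```

Run:
```python
from h import *
t=robot.current_time_s
fingers.gripper_to(.45,40)
p=robot.current_tool_pos();robot.line_to([p[0],p[1],.2],velocity=.2)
for y in(90,-90):
    for P in([.5035,-.303,.1],[.44,.0975,.13]):
        r=robot.inverse_kinematics(P,[180,0,y]);print(y,None if r is None else np.round(r,0))
robot.move_to([.504,-.3035,.19],[180,0,90])
print(t(),robot.current_joint_positions())
for n in("top","side"):
    im=vision.grab_frame(n);cv2.imwrite(f"pics/{n}1.png",cv2.resize(im[:,:,::-1],(800,600),interpolation=cv2.INTER_CUBIC))
```

```text
90 [ 60.  37. -45.  91.  28.  64.   8.]
90 [ 27.  20. -51. 110.  18.  59. -31.]
-90 [ 72.  51. -73.  90.  50.  76. 173.]
-90 [ 34.  24. -61. 110.  24.  61. 143.]
13.775 [ 62.02716811  32.79383813 -50.48324189  84.30838512  25.54754495
  74.91311361   9.64809584]
```

View pics/top1.png

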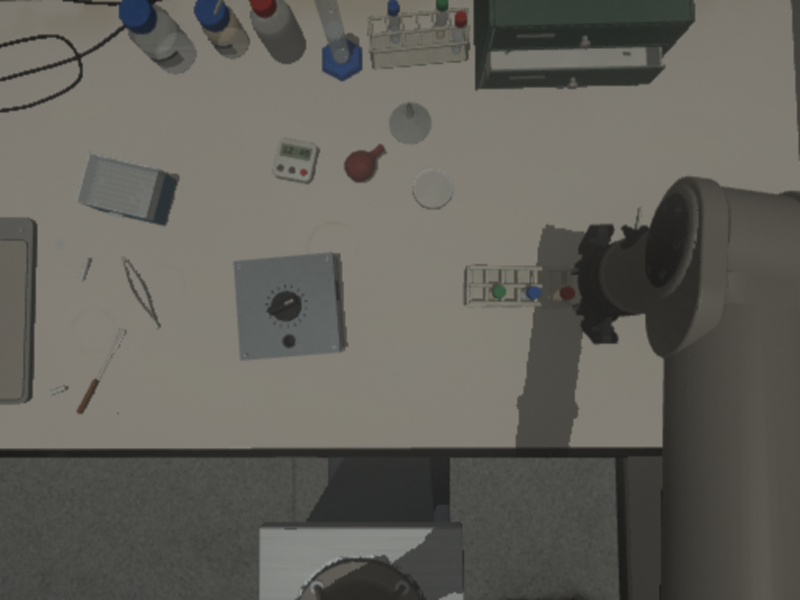

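View pics/side1.png

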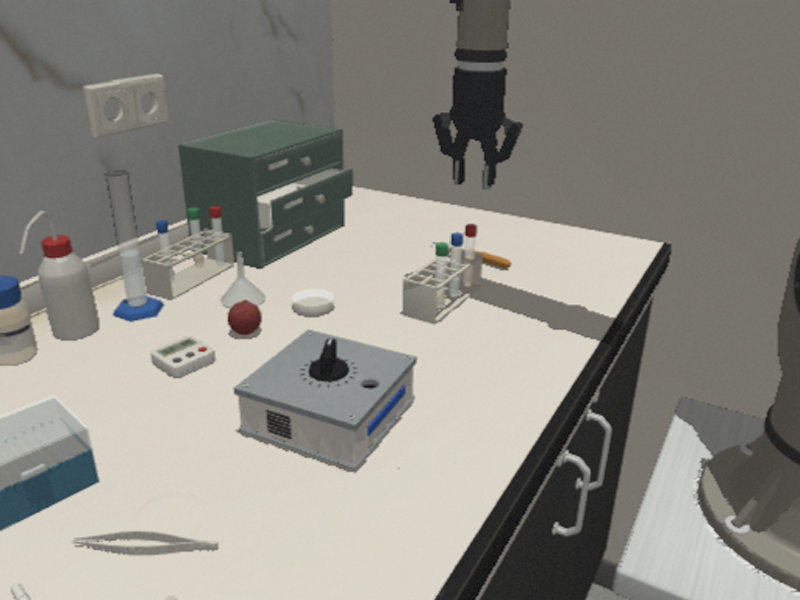

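The top picture shows the knob turned clockwise to about 64°, and the gripper over the red tube at about (568,293). The side picture shows the fingertips at (458,183) and (487,185), above the red cap at (471,230).

Run:
```python
from h import *
print("tips proj*1.5625",proj("side",[.504,-.3035,.173])*1.5625,"cap at tcp xy",proj("side",[.504,-.3035,.1015]),"vs 300.56 147.07")
print(proj("side",[.504,-.3075,.1015]),proj("side",[.508,-.3035,.1015]),proj("side",[.504,-.3035,.1055]))
s=cv2.imread("pics/side1.png");c=s[60:280,400:560];cv2.imwrite("pics/s1c.png",cv2.resize(c,None,fx=2.7,fy=2.7,interpolation=cv2.INTER_CUBIC))
```

```text
tips proj*1.5625 [473.5788932  187.23723222] cap at tcp xy [301.37465852 148.10838095] vs 300.56 147.07
[302.04980382 147.62903068] [299.88287269 147.81195775] [301.46813618 146.56788971]
```

View pics/s1c.png

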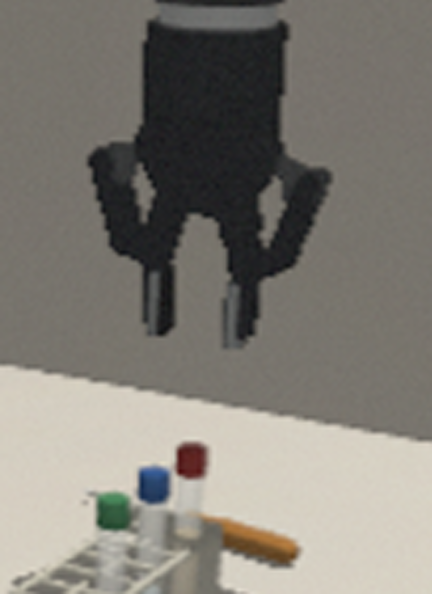

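Run:
```python
from h import *
t=robot.current_time_s
print(robot.line_to([.5045,-.3035,.0995],velocity=.1,f_stop=4),t(),robot.current_tool_pos())
fingers.gripper_to(0,30);print(t(),robot.current_finger_gap(),robot.current_contact_force())
robot.line_to([.5045,-.3035,.215],velocity=.12);print(t(),robot.current_finger_gap(),robot.current_contact_force(),robot.current_tool_pos())
for n in("top","side"):
    im=vision.grab_frame(n);cv2.imwrite(f"pics/{n}2.png",cv2.resize(im[:,:,::-1],(800,600),interpolation=cv2.INTER_CUBIC))
s=cv2.imread("pics/side2.png");c=s[30:290,390:570];cv2.imwrite("pics/s2c.png",cv2.resize(c,None,fx=2.3,fy=2.3,interpolation=cv2.INTER_CUBIC))
```

```text
False 14.9333 [ 0.50517247 -0.30362719  0.10028098]
15.25 0.19412949027615656 [-0.0645781  -0.44478067  2.6081884 ]
16.3667 0.19382857647038432 [ 0.07498835 -0.29541877 -0.92012447] [ 0.5038336  -0.30341135  0.21399005]
```

View pics/s2c.png

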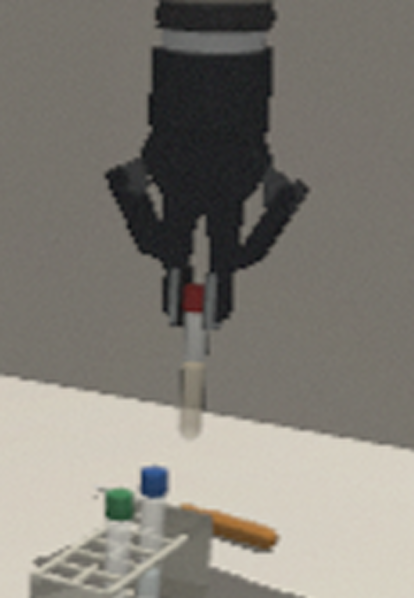

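The side picture shows the red tube held by its cap between the pads, with its foot at about crop (190,435) and clear of the rack. Blue and green are still standing.

Run:
```python
from h import *
t=robot.current_time_s
robot.line_to([.5045,-.3035,.25],velocity=.15)
robot.line_to([.440,.0977,.25],velocity=.25)
robot.line_to([.440,.0977,.178],velocity=.12)
print(t(),robot.current_finger_gap(),robot.current_tool_pos(),robot.current_joint_positions())
for n,(x0,y0,w,h) in(("top",(150,150,100,90)),("side",(190,140,110,130))):
    im=vision.grab_frame(n);np.save(f"{n}3.npy",im)
    cv2.imwrite(f"pics/{n}3.png",cv2.convertScaleAbs(cv2.resize(im[y0:y0+h,x0:x0+w,::-1],None,fx=4.5,fy=4.5,interpolation=cv2.INTER_CUBIC),alpha=1.3))
```

```text
19.375 0.19652503390686277 [0.44053544 0.09788658 0.17852608] [ 35.47504379  18.63350068 -60.86731646 105.93222357  17.81993585
  65.74887804 -31.57478381]
```

View pics/top3.png

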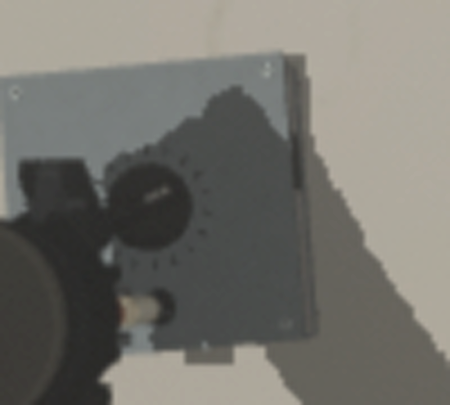

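View pics/side3.png

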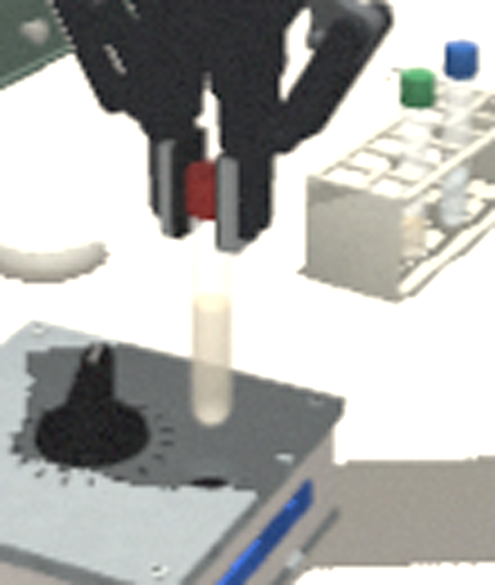

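Run:
```python
from h import *
P=np.array([.4405,.0979])
for n,x0,y0 in(("side",190,140),("top",150,150)):
    f=lambda p:((proj(n,p)-[x0,y0]+.5)*4.5-.5).round(1)
    print(n,"foot bottom",f([*P,.0850]),"sphere ctr",f([*P,.0925]),"cap ctr",f([*P,.1805]),"glass mid z.14",f([*P,.14]),"port",f([.4402,.0977,.062]),"dx+2mm",f([P[0]+.002,P[1],.0925]),"dy+2",f([P[0],P[1]+.002,.0925]))
    im=np.load(n+"3.npy");x,y,w,h=(215,185,40,65) if n=="side" else (165,200,40,35)
    cv2.imwrite(f"pics/{n}3c.png",cv2.convertScaleAbs(cv2.resize(im[y:y+h,x:x+w,::-1],None,fx=9 if n=="side" else 14,fy=9 if n=="side" else 14,interpolation=cv2.INTER_CUBIC),alpha=1.0 if n=="side" else 2.2))
    g=lambda p,k:((proj(n,p)-[x,y]+.5)*k-.5).round(0)
    k=9 if n=="side" else 14
    print("zoom",[g([*P,z],k) for z in(.085,.0925,.12,.15)],g([.4402,.0977,.062],k))
```

```text
side foot bottom [212.5 424.4] sphere ctr [212.4 407.1] cap ctr [211.4 193.6] glass mid z.14 [211.8 294.6] port [213.6 476.3] dx+2mm [207.8 405.7] dy+2 [209.5 409.5]
zoom [array([200., 444.]), array([200., 410.]), array([200., 281.]), array([199., 136.])] [203. 548.]
top foot bottom [147.3 305.8] sphere ctr [143.8 306.1] cap ctr [ 98.2 309.5] glass mid z.14 [120.5 307.8] port [157.9 305.6] dx+2mm [143.9 302.1] dy+2 [139.9 306.1]
zoom [array([249., 253.]), array([239., 253.]), array([198., 256.]), array([149., 260.])] [282. 252.]
```

View pics/side3c.png

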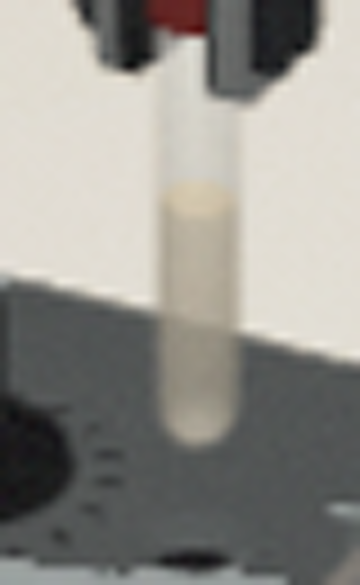

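View pics/top3c.png

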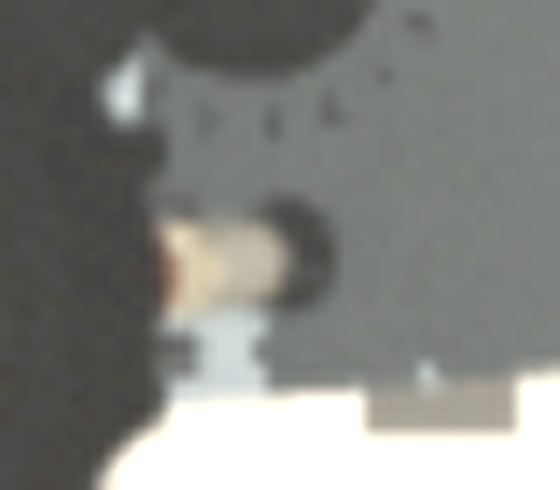

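Run:
```python
from h import *
t=robot.current_time_s
x,y=.4412,.0982
robot.line_to([x,y,.170],velocity=.05)
print(robot.line_to([x,y,.150],velocity=.02,f_stop=2.5),t(),robot.current_tool_pos(),robot.current_contact_force())
for n,(x0,y0,w,h) in(("top",(165,190,50,45)),("side",(210,175,50,75))):
    im=vision.grab_frame(n)
    k=12 if n=="top" else 7
    cv2.imwrite(f"pics/{n}4.png",cv2.convertScaleAbs(cv2.resize(im[y0:y0+h,x0:x0+w,::-1],None,fx=k,fy=k,interpolation=cv2.INTER_CUBIC),alpha=2 if n=="top" else 1.))
```

```text
False 20.9333 [0.44130169 0.0982304  0.15010269] [-0.13543907  0.04913055 -0.87384865]
```

View pics/side4.png

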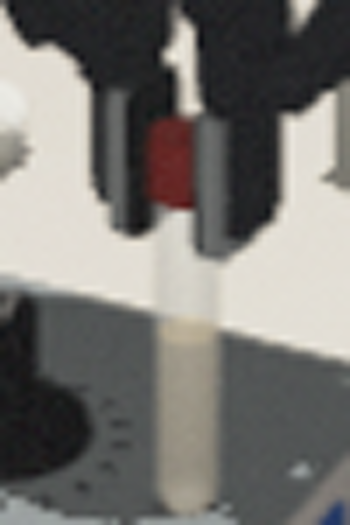

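View pics/top4.png

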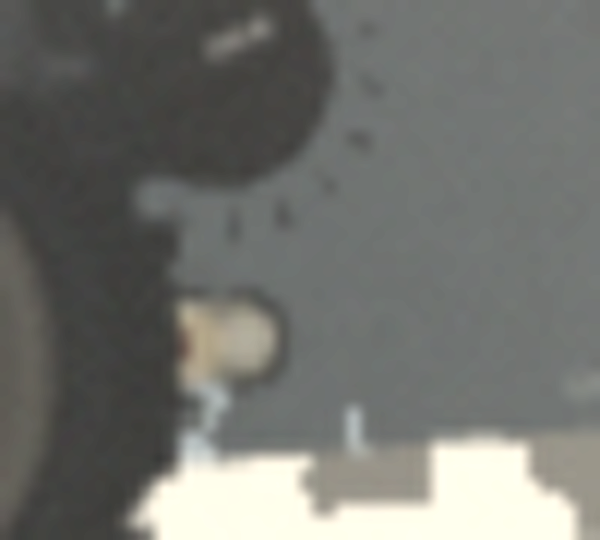

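The foot is now inside the mouth of the port, about 6 mm down. A dark rim shows around it in the top crop at (250,338), and there is no contact force. I'll carry on lowering.

Run:
```python
from h import *
t=robot.current_time_s
x,y=.4412,.0982
r=robot.line_to([x,y,.1225],velocity=.02,f_stop=2.5)
print(r,t(),robot.current_tool_pos(),robot.current_contact_force(),robot.current_torque(),robot.current_finger_gap())
```

```text
True 22.1167 [0.44132113 0.0982979  0.12627214] [0.27624016 0.18698382 4.89754808] [-0.02752035  0.0316313  -0.04859093] 0.1977144151169556
```

The stop came at TCP z = 0.1263, which is exactly where the seat floor should be (foot 30 mm under the cover). I'll release and check.

Run:
```python
from h import *
t=robot.current_time_s
fingers.gripper_to(.4)
p=robot.current_tool_pos();robot.line_to([p[0],p[1],.24],velocity=.12)
robot.move_to([.45,-.15,.28],[180,0,90])
print(t(),robot.current_contact_force())
for n,(x0,y0,w,h) in(("top",(145,140,230,110)),("side",(150,130,180,160))):
    im=vision.grab_frame(n)
    k=3.4
    cv2.imwrite(f"pics/{n}5.png",cv2.convertScaleAbs(cv2.resize(im[y0:y0+h,x0:x0+w,::-1],None,fx=k,fy=k,interpolation=cv2.INTER_CUBIC),alpha=1.5 if n=="top" else 1.))
    X=lambda z:((proj(n,[.441,.098,z])-[x0,y0]+.5)*k).round(1)
    print(n,"cap top seated",X(.136),"cap bottom",X(.119),"if 14mm: top",X(.152))
```

```text
24.5167 [0.54333239 0.93111377 0.09362432]
top cap top seated [109.8 266.1] cap bottom [116.3 265.6] if 14mm: top [103.5 266.5]
side cap top seated [295.5 264.1] cap bottom [295.6 294.9] if 14mm: top [295.3 234.5]
```

View pics/side5.png

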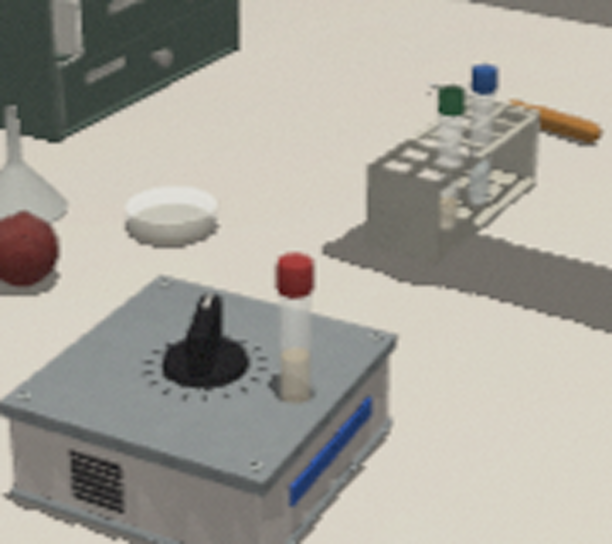

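View pics/top5.png

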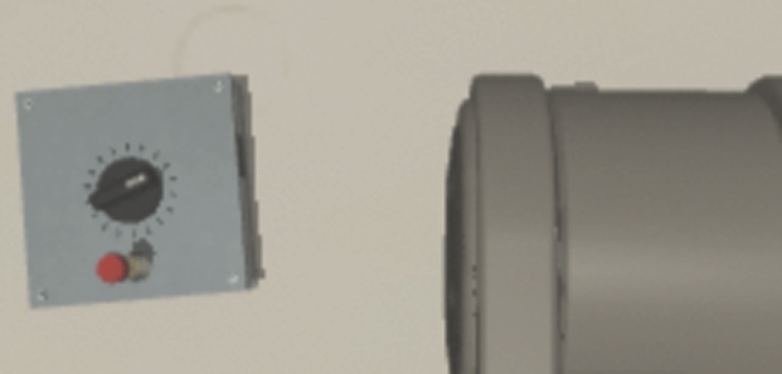

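In the side picture the red cap's top is at (295,260), against 264 predicted for a seated tube and 234 for a wrong seat. The tube stands upright in the port, and blue and green are still in the rack. I'll hand the job in.

Run:
```python
from h import *
robot.pause(.5);workorder.close_job();print(robot.current_time_s())
```

```text
the job is handed in; nothing more can be done
the job is handed in; nothing more can be done
```

The red-capped tube is standing fully down in the free seat, and I handed the job in at about 25 s of the 72 s allowed.

- **Knob:** I turned it clockwise about 64° in one grip and felt exactly three clicks. The rises began 20° apart, and each peaked at 0.41–0.45 N m before falling to nothing. I stopped in the free run after the third.
- **Tube:** I took the red tube by its cap and moved it about 1 mm in x and 0.5 mm in y to centre its foot over the port. I lowered it at 2 cm/s, and it met no resistance until the floor. It stopped with about 5 N at tool height 126.3 mm, which is what a foot 30 mm under the cover should give. I then let go and moved clear.
- **Last checks:** The side picture has the cap at the seated height, about 30 rows lower than a wrong seat would show. The tube is upright, the green and blue tubes are still in the rack, and the force on the open gripper read about 1 N or less.
- **Disagreement:** The two cameras put the tubes in the rack about 5 to 8 mm apart. I went mostly by the top camera, and the grasp came out well.

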